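# Turn the cutting stick end for end in its stand

### The arm

A 6-joint arm with a two-finger parallel gripper is mounted at the origin on the work surface; the furniture and walls round the work are solid. World frame = base frame: x ahead of the robot, y to its left, z up, the work surface at z = 0. Lengths are in mm, angles in rad, forces in N, time in s.
With the tool pointing down it reaches from about 225 to 725 mm from the base axis. Payload 3.1 kg.
Tool frame: the origin (TCP) lies midway between the tips of the shut fingers; the grasp point (between the pads) lies 19 mm behind it; y points along the fingers, x is the direction in which the jaws open and shut, and the axes are right-handed (so a half turn about y gives the same grasp; the last joint's range is limited). The gripper opens to 85 mm and grips with 20 to 120 N. Pads are 22 mm wide; open, the fingers measure 114 mm over their backs; the gripper's body (76 mm by 85 mm) begins 54 mm behind the grasp point. The pads swing forward as they close: fully open they stand 13 mm farther back than shut.
Start: joints at [-1.386, 0.048, 0.099, 1.622, 0, 1.443], TCP at [161.54, -499.522, 231.312] pointing down, gripper open.
Joint ranges: [-2.91, 2.91], [-0.99, 1.94], [-1.21, 1.42], [-2.12, 2.29], [-1.49, 1.47], [-3.14, 3.14]. Speed limits (rad/s): [2.79, 2.79, 3.14, 3.14, 3.14, 3.14].

### API

Orientations are given as a unit quaternion [w, x, y, z].
In Python, from rig import get_obs, viewer, workorder gives the robot as it stands.
- The arm moves only by the shell command python3 -m handwheel 'ROWS' [FORCE]. ROWS is JSON, a list of rows, each a list of 7 numbers: the shift along the tool's x, y, z in m, then the turn, a rotation vector about the tool's x, y, z in degrees, then the closure, from 0 (fully open) to 1 (shut). A call has 1 to 5 rows; each row is the pose to reach, as a shift and turn from the pose commanded when the call began, along the tool's axes at that moment; what a row does not reach only later rows make up. A row lasts 1/8 s, in which the tool goes at most 62.5 mm and 10.7 degrees, less where a joint would pass 70% of its speed; a pose out of reach is approached as far as the arm can. A call with a gripper value outside its range is refused whole. The fingers move at their own pace and stop on an object; FORCE is the grip in N (left out, the last holds). Time passes only in rows, so rows that repeat a pose let the fingers close. It gives the time, the measured TCP pose, the force and the opening at its end, in the units of the state.
- get_obs(): the state, without advancing time (a new reading comes with each control period).
- viewer.grab_frame(name): name is "scene" or "side" or "wrist"; returns a dict with "frame" (400x640x3 uint8, blue, green, red), "fx", "fy", "cx", "cy" (pixels), "position" and "orientation" of the camera in the world; the wrist camera has in their place "tool_from_camera" (4x4, takes a point from camera to tool coordinates, whose origin is the TCP and whose axes are the tool frame's). Camera axes: x right, y down, z forward; pixel columns grow to the right and rows downward; lengths in mm; the calibration is good to about 2 mm. The wrist camera is an equidistant fisheye: a pixel r from the principal point sees the ray r / f radians off the axis. A picture is of the moment at which its call begins: read the wrist's pose just before it. There is no depth.
- workorder.close_job(): hands the job in, once; it reports no verdict.
The state is a dict: "clock": time; "qpos": joint angles; "joint_velocities": joint speeds; "joint_torque": joint torques, N m; "tcp_pos": TCP position; "orientation": TCP orientation; "contact_force": force on the tool from outside, world axes, zero at the start; "moment": the same for the moment, N m; "opening": finger opening in mm.
Only numpy, scipy, OpenCV 4.12 (cv2) and the standard library are available. Lean on these libraries where they do the work, as an engineer would, in place of code of your own. Each camera call takes 0.05 s, during which the arm holds its last target.

### The job

The white cutting stick lies in its little two-saddle stand the wrong way round. Lift it clear, turn it end for end and lay it (do not drop it) back in both saddles, level and centred lengthwise, with its blue end now at the blue saddle. Do not disturb the knocking block or the oil bottle that stand close by.

Things in the scene. Friction and masses are not known exactly. Their poses are not given: they have to be found in the camera images.
- stick: white cutting stick, 270 mm long, 10 x 10 mm in section, 30 g, 50 mm at one end painted blue. Origin: mid-length, centre of its underside; y along it towards the BLUE end, z up. It starts in both saddles with the blue end at the grey one. Pinch it across its 10 mm width at mid-length from above. (The shorter, all red stick is not part of the job.)
- stand: stand fixed to the table: 6 mm base plate and two saddles, one BLUE, one grey, 160 mm apart. Origin: on the table under the BLUE saddle's centre; x across, y along the stand, z up; grey saddle at y -160 mm. Flat seats 30 mm up, 29 mm wide, between flared cheeks 48 mm high, each saddle 16 mm along y. Well placed: stick origin at x 0, y -80, z 30 mm here, its y along this y.
- knock_block: knocking block, wood with a black rubber face, 51 x 110 x 50 mm high, loose, 0.4 kg, standing on the table beside the stand, so near that the stick would strike it if turned low. Origin: centre of its underside; long side along y, z up. Leave it alone.
- bottle: small oil bottle with a spout, cream with a green label and red collar, 45 mm across, 138 mm tall, loose, standing on the table on the other side of the stand, so near that the stick would strike it if turned low. Origin: centre of its underside, z up. Leave it alone.
Mind the look-alikes: they are no part of the job. Leave any orange or turquoise look-alike of the stand alone.

How it is judged:
By the outcome, as a careful person would: the job done as asked, in the order asked, and still so for the second after the job is handed in, with the robot touching nothing.
It also fails if it takes over 43 s, if anything falls off the work surface, if the arm or the gripper's body presses on something with over 40 N, if the wrist force passes 120 N, or if a joint passes its speed limit or range.

## Working session

There is one attempt and no reset: what is moved stays moved. The work goes in short steps, Python scripts to look and compute and a shell command to move; the robot and the scene stay as the last step left them, time stands still between calls to the robot, and variables do not carry over. Pictures are saved under pics/ and viewed, and the job is handed in when it is done.

```bash
mkdir -p pics; ls; python3 - <<'E'
from rig import get_obs, viewer
import cv2
print(get_obs())
for n in("scene","side","wrist"):
    f=viewer.grab_frame(n); cv2.imwrite(f"pics/{n}0.png",f["frame"])
    print(n,{k:v for k,v in f.items() if k!="frame"})
E
```

```text
pics
{'clock': 0.0, 'qpos': array([-1.38579359e+00,  4.87411200e-02,  9.75769941e-02,  1.62201958e+00,
       -1.14631408e-05,  1.44300020e+00]), 'joint_velocities': array([-2.47823879e-05, -1.32615596e-03,  2.37956786e-04, -1.26209943e-04,
       -6.99143601e-04, -1.47704751e-03]), 'joint_torque': array([ 1.06180289e-05, -3.38785601e+01,  3.20013535e+01,  2.05485185e-02,
       -1.26673135e-04, -1.17629639e-08]), 'tcp_pos': array([ 161.42482267, -498.90857762,  230.1117461 ]), 'orientation': array([ 0.57235474, -0.57120157,  0.41663211, -0.41539921]), 'contact_force': array([ 0.11064304, -0.82246115, -0.0407127 ]), 'moment': array([-0.0460458 ,  0.00663594, -0.02845797]), 'opening': 85.32986541209205}
scene {'fx': 377.10817660228645, 'fy': 377.10817660228645, 'cx': 314.9949432056632, 'cy': 198.28211052311076, 'position': array([ 64.01234635, 781.69401743, 653.19634676]), 'orientation': array([ 0.11518856, -0.21479087,  0.86562793, -0.43736114])}
side {'fx': 408.2873217442487, 'fy': 408.2873217442487, 'cx': 319.2507583824886, 'cy': 195.16362815383636, 'position': array([-130.74016634, 1016.06374777,  552.99104661]), 'orientation': array([ 0.1445228 , -0.21440189,  0.80740627, -0.53032075])}
wrist {'fx': 309.70691628693146, 'fy': 309.70691628693146, 'cx': 317.9593725464297, 'cy': 194.82435764000292, 'tool_from_camera': array([[ 9.99999870e-01, -3.81357328e-04,  3.38398586e-04,
         4.31993278e-01],
       [-4.28028139e-04, -2.67320532e-01,  9.63607571e-01,
        -1.41764331e+02],
       [-2.77017918e-04, -9.63607590e-01, -2.67320660e-01,
         6.84626112e+01],
       [ 0.00000000e+00,  0.00000000e+00,  0.00000000e+00,
         1.00000000e+00]])}
```

View pics/scene0.png

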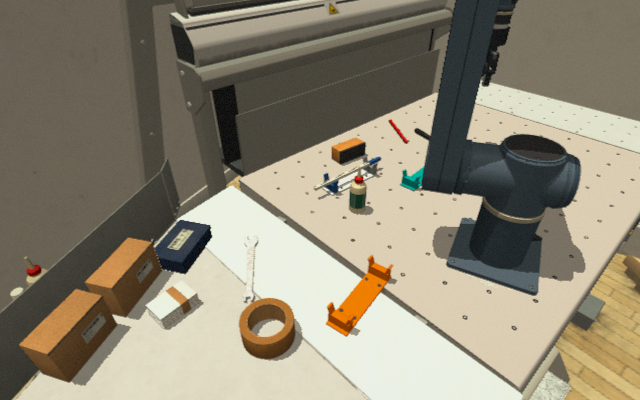

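View pics/side0.png

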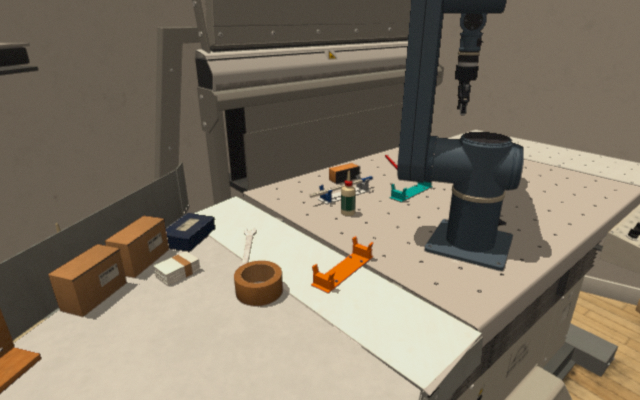

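View pics/wrist0.png

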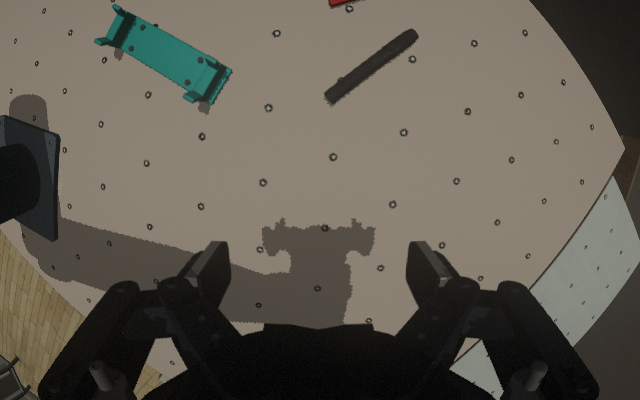

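The stand is near scene px (348,176), between the block (348,150) and the bottle (357,193). The wrist view doesn't show it. I'll zoom in on the scene view.

```bash
cat > h.py <<'E'
import numpy as np, cv2
from scipy.spatial.transform import Rotation as R
from rig import get_obs, viewer
def q2R(q): return R.from_quat([q[1],q[2],q[3],q[0]]).as_matrix()
def ray(f,u,v,obs=None):
    x=(u-f["cx"])/f["fx"]; y=(v-f["cy"])/f["fy"]
    if "position" in f:
        d=q2R(f["orientation"])@np.array([x,y,1.]); return np.array(f["position"]),d
    r=np.hypot(x,y); d=np.array([x/r*np.sin(r),y/r*np.sin(r),np.cos(r)]) if r>0 else np.array([0,0,1.])
    T=f["tool_from_camera"]; Rt=q2R(obs["orientation"])
    return obs["tcp_pos"]+Rt@T[:3,3], Rt@T[:3,:3]@d
def onz(f,u,v,z,obs=None):
    o,d=ray(f,u,v,obs); return o+d*(z-o[2])/d[2]
E
python3 - <<'E'
from h import *
for n,(a,b,c,d) in dict(scene=(300,120,400,215),side=(300,150,400,225)).items():
    f=cv2.imread(f"pics/{n}0.png")
    cv2.imwrite(f"pics/{n}0z.png",cv2.resize(f[b:d,a:c],None,fx=6,fy=6,interpolation=cv2.INTER_CUBIC))
f=viewer.grab_frame("scene")
for p in [(317,188),(381,159),(332,182),(371,164)]: print(p,onz(f,*p,35).round())
print("bottle base",onz(f,357,208,0), 'block top',onz(f,348,147,50))
print(q2R(get_obs()["orientation"]).round(3))
E
```

```text
(317, 188) [488.  -6.  35.]
(381, 159) [ 381. -245.   35.]
(332, 182) [463. -53.  35.]
(371, 164) [ 399. -201.   35.]
bottle base [364.69464581 -14.13193759   0.        ] block top [ 498.13536779 -244.6519649    50.        ]
[[ 0.308 -0.     0.951]
 [-0.951  0.002  0.308]
 [-0.002 -1.     0.   ]]
```

View pics/scene0z.png

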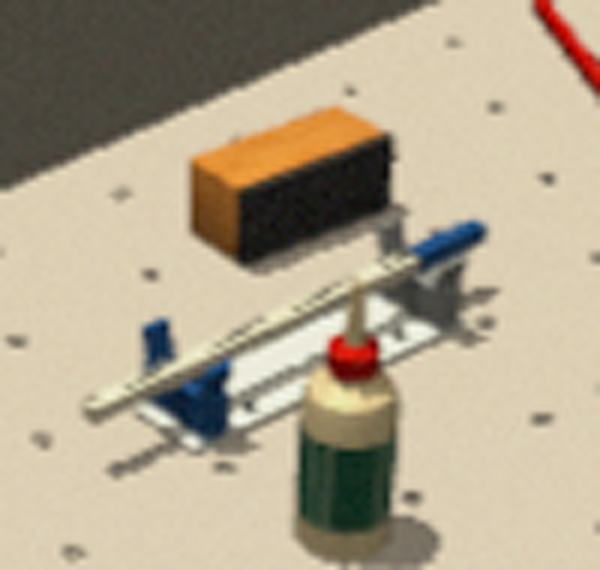

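View pics/side0z.png

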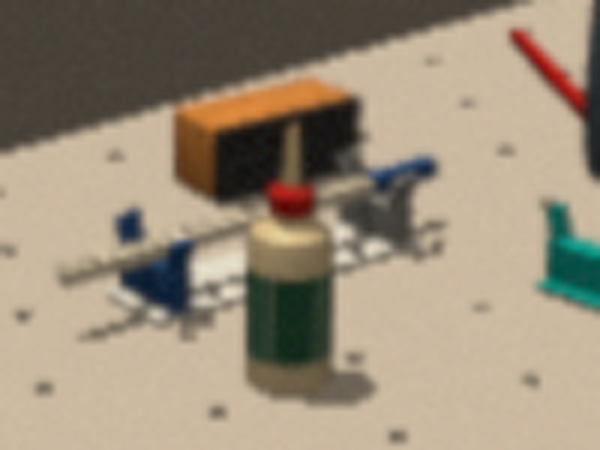

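Scene view: white end of the stick at about (316,188), blue end at (380,158), so stick mid is about (433,-126). The blue saddle is at the near-left and the grey one at the far right. I'll move the wrist camera over it.

```bash
python3 -m handwheel '[[-0.05,0,0.08,0,-12,0,0],[-0.1,0,0.15,0,-24,0,0],[-0.15,0,0.23,0,-36,0,0],[-0.198,0,0.306,0,-48,0,0],[-0.198,0,0.306,0,-48,0,0]]'; python3 -m handwheel '[[0,0,0,0,0,0,0]]'
cat > to.py <<'E'
import sys
from h import *
# usage: to.py X Y Z ANGdeg(tool x heading) -> shift & turn in tool axes from measured
o=get_obs(); Rt=q2R(o["orientation"]); X,Y,Z,A=map(float,sys.argv[1:5])
a=np.radians(A); x=np.array([np.cos(a),np.sin(a),0]); y=np.array([0,0,-1.]); T=np.c_[x,y,np.cross(x,y)]
print("clk",o["clock"],"tcp",o["tcp_pos"].round(1),"q6",o["qpos"].round(2),"head",np.degrees(np.arctan2(Rt[1,0],Rt[0,0])).round(2),"open",o["opening"].round(1))
print("shift m",(Rt.T@(np.array([X,Y,Z])-o["tcp_pos"])/1000).round(4),"rotvec deg",R.from_matrix(Rt.T@T).as_rotvec(degrees=True).round(2))
E
python3 to.py 392 -217 230 -24
python3 - <<'E'
from h import *
o=get_obs(); f=viewer.grab_frame("wrist"); cv2.imwrite("pics/w1.png",f["frame"])
E
```

```text
clock: 0.82
tcp_pos: [359.6, -255.5, 231.2]
orientation: [-0.692, 0.692, -0.146, 0.147]
contact_force: [0.9, -1.0, 0.4]
opening: 85.5
clock: 0.95
tcp_pos: [360.8, -253.5, 231.3]
orientation: [0.693, -0.692, 0.144, -0.145]
contact_force: [-0.2, -0.8, 0.5]
opening: 85.3Traceback (most recent call last):
  File "to.py", line 6, in <module>
    print("clk",o["clock"],"tcp",o["tcp_pos"].round(1),"q6",o["qpos"].round(2),"head",np.degrees(np.arctan2(Rt[1,0],Rt[0,0])).round(2),"open",o["opening"].round(1))
                                                                                                                                              ^^^^^^^^^^^^^^^^^^
AttributeError: 'float' object has no attribute 'round'
```

View pics/w1.png

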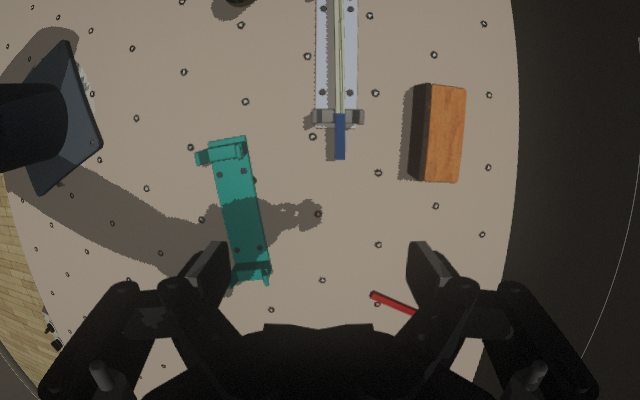

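Wrist view: blue end of the stick at (340,158), grey saddle at (339,117), block at (445,132). The far half is out of frame, so I'll move about 100 mm further along.

```bash
sed -i 's/o\["opening"\].round(1)/round(o["opening"],1)/' to.py
python3 -m handwheel '[[0.01,0,0.05,0,0,0,0],[0.015,0,0.1,0,0,0,0],[0.015,0,0.1,0,0,0,0],[0.015,0,0.1,0,0,0,0]]'
python3 - <<'E'
from h import *
import pickle
o=get_obs(); f=viewer.grab_frame("wrist"); cv2.imwrite("pics/w2.png",f["frame"])
pickle.dump((o,f),open("w2.pkl","wb"))
E
```

```text
clock: 1.5
tcp_pos: [412.6, -173.2, 231.1]
orientation: [-0.691, 0.692, -0.148, 0.148]
contact_force: [0.7, -0.8, 0.4]
opening: 85.0
```

View pics/w2.png

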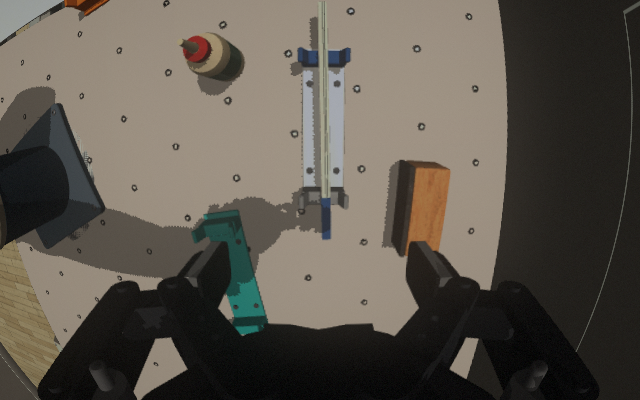

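Wrist view now shows the whole stick: white tip about (321,2), blue tip (326,239), blue saddle (324,58), grey saddle (325,198). I'll zoom in for accurate points.

```bash
python3 - <<'E'
import cv2,numpy as np
f=cv2.imread("pics/w2.png")
a=cv2.resize(f[0:90,280:370],None,fx=6,fy=6,interpolation=cv2.INTER_CUBIC)
b=cv2.resize(f[165:255,280:370],None,fx=6,fy=6,interpolation=cv2.INTER_CUBIC)
a=cv2.copyMakeBorder(np.hstack([a[:, :395],b[:, :395]]),0,0,0,0,0)
cv2.imwrite("pics/w2z.png",a)
E
```

```text
(no output)
```

View pics/w2z.png

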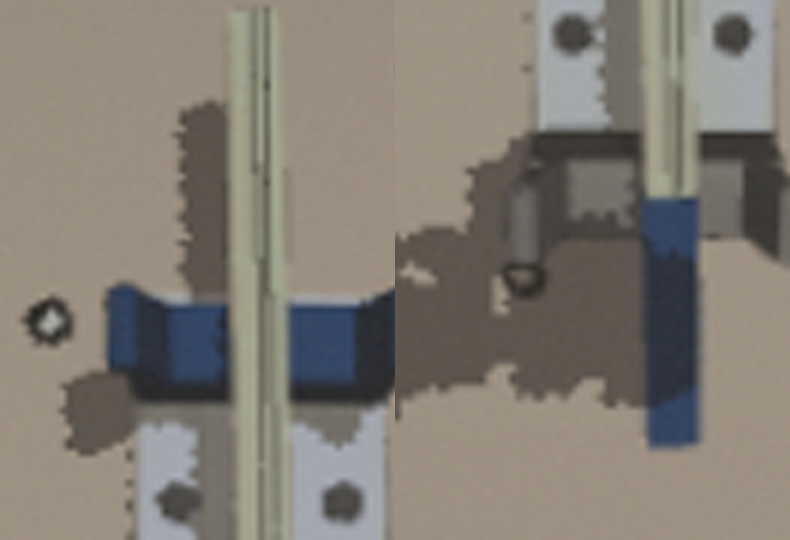

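```bash
python3 - <<'E'
from h import *
import pickle
o,f=pickle.load(open("w2.pkl","rb"))
L=lambda x,y,z: onz(f,280+(x+.5)/6-.5,(y+.5)/6-.5,z,o)
G=lambda x,y,z: onz(f,280+(x-395+.5)/6-.5,165+(y+.5)/6-.5,z,o)
w=L(253,9,40); b=G(674,446,40); paint=G(671,199,40)
print("tips",w,b,"len",np.linalg.norm(w-b),np.linalg.norm(paint-b))
m=(w+b)/2; d=(w-b)/np.linalg.norm(w-b); print("mid",m,"heading",np.degrees(np.arctan2(d[1],d[0])))
bs=np.mean([L(168,305,30),L(168,382,30),L(356,303,30),L(356,382,30)],0)
gs=np.mean([G(568,160,30),G(744,160,30),G(568,237,30),G(744,237,30)],0)
s=bs-gs; print("saddles",bs,gs,"dist",np.linalg.norm(s),"mid",(bs+gs)/2,"heading",np.degrees(np.arctan2(s[1],s[0])))
print("widths",np.linalg.norm(L(168,305,30)-L(356,303,30)),np.linalg.norm(G(568,160,30)-G(744,160,30)))
s/=np.linalg.norm(s); n=np.array([s[1],-s[0],0])
for nm,p in(("stick-mid",m-(bs+gs)/2),):print(nm,p@s,p@n)
bt=onz(f,200,47,105,o);print("bottle collar",bt, (bt-bs)@s,(bt-bs)@n)
for p in [(403,160),(448,167),(437,245)]:
    q=onz(f,*p,50,o); print("block",q,(q-bs)@s,(q-bs)@n)
E
python3 to.py 433 -126 120 -24
```

```text
tips [495.32379755  -1.0737845   40.        ] [ 389.96701506 -248.89231716   40.        ] len 269.284378948998 50.17070539743309
mid [ 442.64540631 -124.98305083   40.        ] heading 66.96786852186928
saddles [471.26928887 -58.76330692  30.        ] [ 406.08063255 -204.2512143    30.        ] dist 159.4248791893442 mid [ 438.67496071 -131.50726061   30.        ] heading 65.86431638573816
widths 34.12545498591092 33.632823235411685
stick-mid 7.577372162529012 0.9556058838094935
bottle collar [370.75325688 -11.49331421 105.        ] 2.0367414368550465 -111.05753725914377
block [ 504.16268755 -195.61028562   50.        ] -111.43369961452736 85.97442552650242
block [ 550.97434631 -223.85067808   50.        ] -118.06407294502169 140.24125988892408
block [ 509.7094517  -309.81902974   50.        ] -213.39021460106 137.73611869054693
clk 1.55 tcp [ 412.5 -173.5  231.2] q6 [-0.55 -0.15 -0.09  1.63 -0.    1.45] head -24.22 open 85.0
shift m [-0.0007  0.1111  0.0518] rotvec deg [ 0.05 -0.22 -0.02]
```

```bash
python3 to.py 442.6 -125 18 -23.03
```

```text
clk 1.55 tcp [ 412.5 -173.5  231.2] q6 [-0.55 -0.15 -0.09  1.63 -0.    1.45] head -24.22 open 85.0
shift m [0.0076 0.2131 0.0567] rotvec deg [ 0.05 -1.19 -0.02]
```

```bash
python3 -m handwheel '[[0.0076,0.04,0.0567,0,-1.2,0,0],[0.0076,0.08,0.0567,0,-1.2,0,0],[0.0076,0.12,0.0567,0,-1.2,0,0],[0.0076,0.15,0.0567,0,-1.2,0,0],[0.0076,0.15,0.0567,0,-1.2,0,0]]' 30; python3 -m handwheel '[[0,0,0,0,0,0,0.3]]'; python3 to.py 442.6 -125 18 -23.03
python3 - <<'E'
from h import *
o=get_obs(); f=viewer.grab_frame("wrist"); cv2.imwrite("pics/w3.png",f["frame"])
E
```

```text
clock: 2.17
tcp_pos: [440.3, -123.7, 78.4]
orientation: [0.693, -0.692, 0.144, -0.139]
contact_force: [0.5, 0.4, 0.5]
opening: 85.3
clock: 2.3
tcp_pos: [443.7, -124.6, 82.6]
orientation: [-0.693, 0.693, -0.14, 0.142]
contact_force: [0.1, -0.9, -0.4]
opening: 69.3
clk 2.3 tcp [ 443.7 -124.6   82.6] q6 [-0.42 -0.1  -0.34  1.33 -0.    1.55] head -23.0 open 69.3
shift m [-0.001   0.0646 -0.0008] rotvec deg [0.01 0.03 0.1 ]
```

View pics/w3.png

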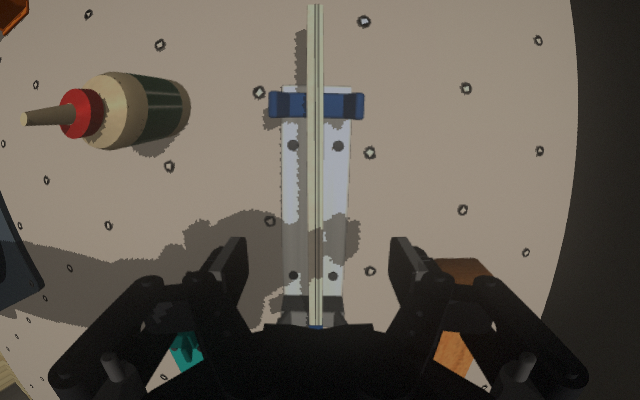

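The stick at u≈316 lies midway between the fingers (u 247 to 390). Next I descend and close.

```bash
python3 -m handwheel '[[-0.001,0.03,-0.001,0,0,0,0.3],[-0.001,0.055,-0.001,0,0,0,0.3],[-0.001,0.0645,-0.001,0,0,0,0.3],[-0.001,0.0645,-0.001,0,0,0,0.3]]'; python3 -m handwheel '[[0,0,0,0,0,0,0.7],[0,0,0,0,0,0,1],[0,0,0,0,0,0,1],[0,0,0,0,0,0,1],[0,0,0,0,0,0,1]]' 40;  python3 to.py 442.6 -125 18 -23.03
```

```text
clock: 2.85
tcp_pos: [442.4, -124.1, 17.5]
orientation: [-0.693, 0.693, -0.14, 0.141]
contact_force: [-0.5, 0.0, 0.4]
opening: 59.8
clock: 3.48
tcp_pos: [442.7, -124.1, 17.8]
orientation: [-0.693, 0.693, -0.14, 0.141]
contact_force: [0.2, -0.0, 5.0]
opening: 9.0
clk 3.475 tcp [ 442.7 -124.1   17.8] q6 [-0.42 -0.06 -0.44  1.19  0.    1.55] head -22.88 open 9.0
shift m [ 0.0003 -0.0002 -0.0009] rotvec deg [-0.    0.15  0.1 ]
```

```bash
python3 -m handwheel '[[0,-0.01,0,0,0,0,1],[0,-0.03,0,0,0,0,1],[0,-0.07,0,0,0,0,1],[0,-0.11,0,0,0,0,1],[0,-0.15,0,0,0,0,1]]'; python3 -m handwheel '[[0,-0.03,0,0,0,0,1],[0,-0.04,0,0,0,0,1],[0,-0.04,0,0,0,0,1]]'; python3 to.py 442.6 -125 208 156.97
python3 - <<'E'
from h import *
import pickle
o=get_obs(); f=viewer.grab_frame("wrist"); cv2.imwrite("pics/w4.png",f["frame"]);pickle.dump((o,f),open("w4.pkl","wb"))
f=viewer.grab_frame("side"); cv2.imwrite("pics/s4.png",cv2.resize(f["frame"][60:260,250:500],None,fx=3,fy=3))
E
```

```text
clock: 4.1
tcp_pos: [441.4, -123.6, 167.8]
orientation: [0.693, -0.693, 0.141, -0.14]
contact_force: [-0.1, -0.3, 0.2]
opening: 9.4
clock: 4.47
tcp_pos: [442.0, -123.8, 206.7]
orientation: [-0.693, 0.693, -0.14, 0.14]
contact_force: [-0.2, 0.1, -1.0]
opening: 9.3
clk 4.475 tcp [ 442.  -123.8  206.7] q6 [-0.42 -0.13 -0.12  1.58 -0.    1.55] head -22.88 open 9.3
shift m [ 0.001  -0.0013 -0.0008] rotvec deg [ 1.0000e-02 -1.7985e+02 -0.0000e+00]
```

View pics/w4.png

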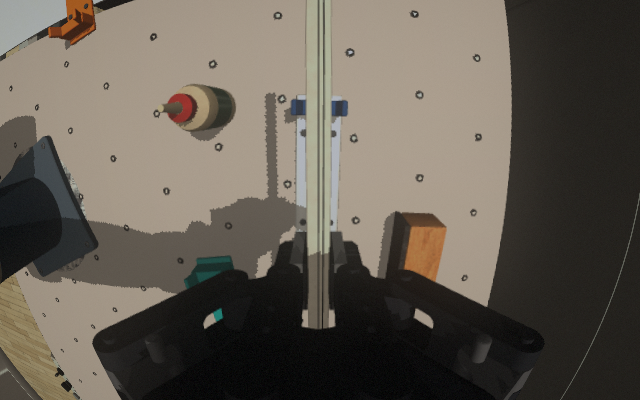

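View pics/s4.png

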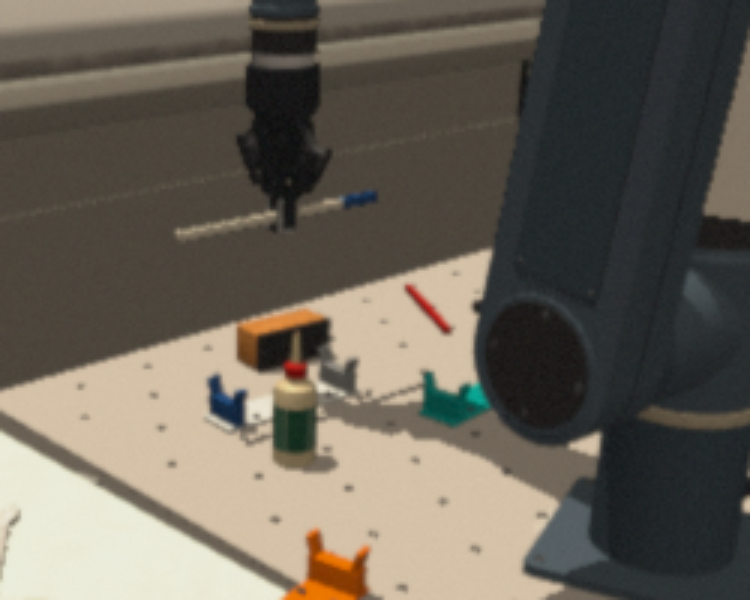

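The stick is held level and well above the bottle in the side view, and the stand is empty. Next I turn it with q6 decreasing.

```bash
for i in 1 ; do python3 -m handwheel '[[0,0,0,0,-8,0,1],[0,0,0,0,-18,0,1],[0,0,0,0,-28,0,1],[0,0,0,0,-38,0,1],[0,0,0,0,-48,0,1]]'; done
python3 -m handwheel '[[0,0,0,0,-10,0,1],[0,0,0,0,-20,0,1],[0,0,0,0,-30,0,1],[0,0,0,0,-40,0,1],[0,0,0,0,-50,0,1]]'
python3 -m handwheel '[[0,0,0,0,-10,0,1],[0,0,0,0,-20,0,1],[0,0,0,0,-30,0,1],[0,0,0,0,-40,0,1],[0,0,0,0,-50,0,1]]'
python3 -m handwheel '[[0,0,0,0,-10,0,1],[0,0,0,0,-20,0,1],[0,0,0,0,-28,0,1],[0,0,0,0,-30,0,1],[0,0,0,0,-30,0,1]]'
python3 to.py 438.7 -131.5 208 155.86
python3 - <<'E'
from h import *
import pickle
o=get_obs(); f=viewer.grab_frame("wrist"); cv2.imwrite("pics/w5.png",f["frame"]);pickle.dump((o,f),open("w5.pkl","wb"))
for n in("scene","side"):
    f=viewer.grab_frame(n); pickle.dump(f,open(n+"5.pkl","wb")); cv2.imwrite(f"pics/{n}5.png",cv2.resize(f["frame"][80:230,270:430],None,fx=4,fy=4,interpolation=cv2.INTER_CUBIC))
E
```

```text
clock: 5.2
tcp_pos: [440.9, -123.3, 204.6]
orientation: [0.691, -0.689, -0.155, 0.157]
contact_force: [0.1, -0.6, -0.5]
opening: 9.2
clock: 5.82
tcp_pos: [440.9, -123.3, 204.6]
orientation: [0.561, -0.558, -0.432, 0.433]
contact_force: [0.3, -0.1, -0.3]
opening: 9.3
clock: 6.45
tcp_pos: [440.9, -123.3, 204.6]
orientation: [0.325, -0.323, -0.628, 0.629]
contact_force: [0.1, -1.4, 0.7]
opening: 9.2
clock: 7.08
tcp_pos: [441.4, -123.6, 205.7]
orientation: [-0.154, 0.152, 0.691, -0.69]
contact_force: [-0.2, 0.3, 0.5]
opening: 9.1
clk 7.075 tcp [ 441.4 -123.6  205.7] q6 [-0.42 -0.13 -0.12  1.58  0.   -1.55] head 155.03 open 9.1
shift m [-0.0009 -0.0023  0.0084] rotvec deg [ 0.   -0.83  0.11]
```

View pics/w5.png

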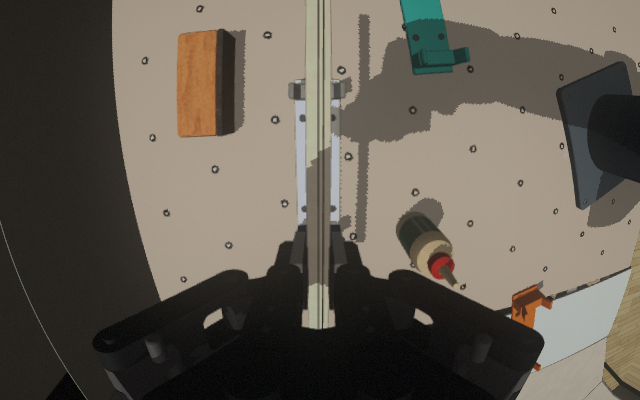

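View pics/scene5.png

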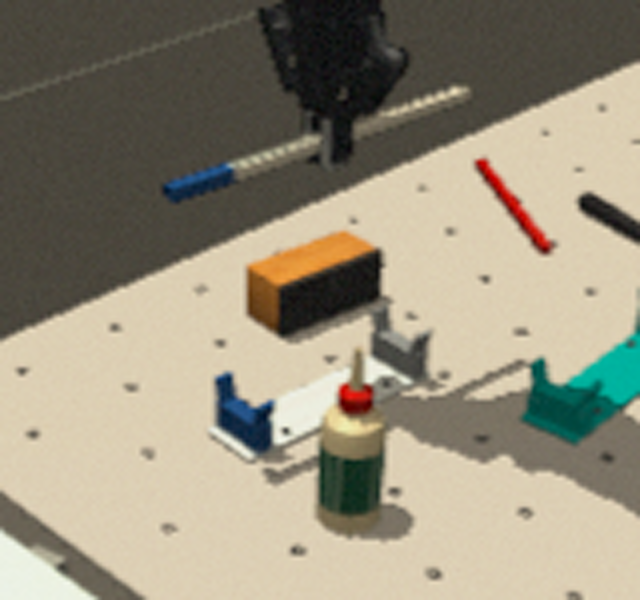

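View pics/side5.png

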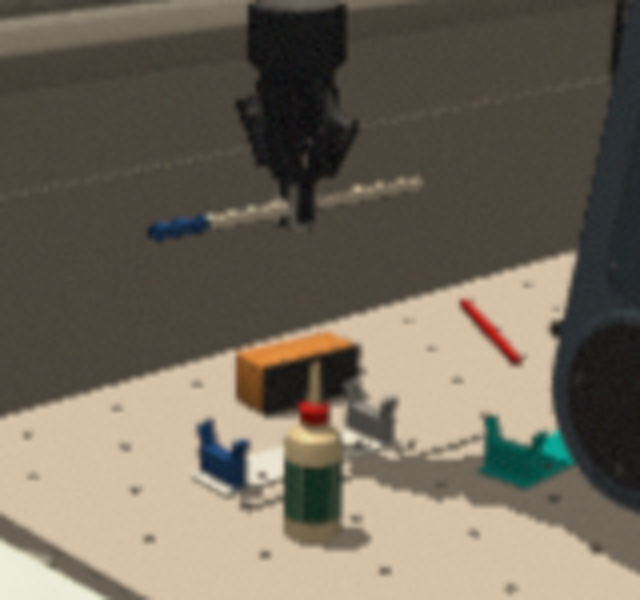

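```bash
python3 - <<'E'
from h import *
import pickle
S=pickle.load(open("scene5.pkl","rb"));D=pickle.load(open("side5.pkl","rb"))
def px(x,y): return 270+(x+.5)/4-.5,80+(y+.5)/4-.5
def tri(a,b):
    o1,d1=ray(S,*px(*a));o2,d2=ray(D,*px(*b))
    A=sum((np.eye(3)-np.outer(d,d)/(d@d)) for d in(d1,d2));c=sum((np.eye(3)-np.outer(d,d)/(d@d))@o for o,d in((o1,d1),(o2,d2)))
    return np.linalg.solve(A,c)
b=tri((169,191),(152,232));w=tri((466,93),(421,182));print("tri",b,w,np.linalg.norm(b-w))
for f,p,q in((S,(169,191),(466,93)),(D,(152,232),(421,182))):
    b=onz(f,*px(*p),223);w=onz(f,*px(*q),223);d=b-w;print(b,w,np.linalg.norm(d),(b+w)/2,np.degrees(np.arctan2(d[1],d[0])))
o,f=pickle.load(open("w5.pkl","rb"))
# grey saddle cheeks top z=48 px
im=cv2.imread("pics/w5.png");cv2.imwrite("pics/w5z.png",cv2.resize(im[60:260,260:380],None,fx=3,fy=3))
E
```

```text
tri [495.27042471   4.38437244 228.02350331] [ 380.39505669 -235.7751347   227.95108816] 266.2197293448852
[500.5240705  -4.5300905 223.       ] [ 384.38213622 -246.51183708  223.        ] 268.4103473772648 [ 442.45310336 -125.52096379  223.        ] 64.36078467145369
[504.84536236 -11.60510654 223.        ] [ 388.15356031 -256.44815659  223.        ] 271.22886244820427 [ 446.49946134 -134.02663156  223.        ] 64.51760658380452
```

View pics/w5z.png

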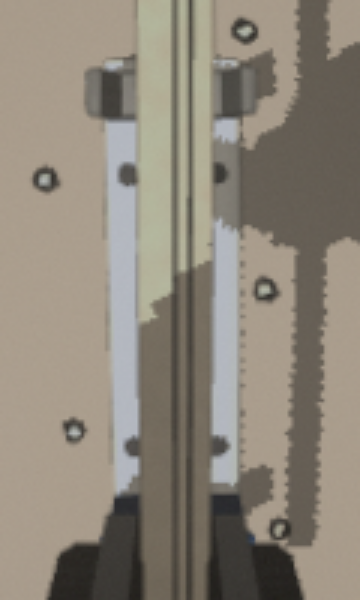

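```bash
python3 - <<'E'
from h import *
import pickle
o,f=pickle.load(open("w5.pkl","rb"))
P=lambda x,y,z:onz(f,260+(x+.5)/3-.5,60+(y+.5)/3-.5,z,o)
print("grey tops mid", np.mean([P(85,67,48),P(85,117,48),P(257,65,48),P(257,118,48)],0))
print("holes mid z6",np.mean([P(128,174,6),P(220,174,6),P(135,446,6),P(219,446,6)],0))
o,f=pickle.load(open("w2.pkl","rb"))
L=lambda x,y,z: onz(f,280+(x+.5)/6-.5,(y+.5)/6-.5,z,o)
G=lambda x,y,z: onz(f,280+(x-395+.5)/6-.5,165+(y+.5)/6-.5,z,o)
print("w2 holes z6",np.mean([L(180,503,6),L(342,503,6),G(573,33,6),G(732,33,6)],0))
print("w2 blue hole mid",np.mean([L(180,503,6),L(342,503,6)],0),"grey",np.mean([G(573,33,6),G(732,33,6)],0))
E
```

```text
grey tops mid [ 406.01613581 -204.10511458   48.        ]
holes mid z6 [ 438.16020358 -131.39432557    6.        ]
w2 holes z6 [ 438.50381702 -131.58045818    6.        ]
w2 blue hole mid [459.96941476 -84.39333984   6.        ] grey [ 417.03821928 -178.76757651    6.        ]
```

```bash
python3 to.py 438.1 -132.2 17.8 155.7;python3 -m handwheel '[[-0.0005,0.04,0.009,0,-0.7,0,1],[-0.0005,0.08,0.009,0,-0.7,0,1],[-0.0005,0.115,0.009,0,-0.7,0,1],[-0.0005,0.13,0.009,0,-0.7,0,1],[-0.0005,0.13,0.009,0,-0.7,0,1]]'; python3 to.py 438.1 -132.2 17.8 155.7
python3 - <<'E'
from h import *
import pickle
o=get_obs(); f=viewer.grab_frame("wrist"); cv2.imwrite("pics/w6.png",f["frame"])
f=viewer.grab_frame("scene"); cv2.imwrite(f"pics/scene6.png",cv2.resize(f["frame"][100:230,290:430],None,fx=4,fy=4,interpolation=cv2.INTER_CUBIC))
print(get_obs()["tcp_pos"])
E
python3 to.py 438.1 -132.2 17.8 155.7
```

```text
clk 7.225 tcp [ 441.8 -123.7  206.5] q6 [-0.42 -0.13 -0.12  1.58 -0.   -1.56] head 155.07 open 9.3
shift m [-0.0003  0.1887  0.0092] rotvec deg [-0.   -0.63  0.04]
clock: 7.85
tcp_pos: [437.9, -131.8, 76.1]
orientation: [-0.149, 0.147, 0.692, -0.691]
contact_force: [-0.6, -0.2, 0.0]
opening: 9.1
clk 7.85 tcp [ 437.9 -131.8   76.1] q6 [-0.44 -0.1  -0.36  1.32  0.   -1.59] head 155.81 open 9.1
shift m [-0.0004  0.0583  0.0003] rotvec deg [0.   0.11 0.12]
[ 439.65391849 -132.64761769   78.3106447 ]
clk 7.95 tcp [ 439.7 -132.6   78.3] q6 [-0.44 -0.1  -0.35  1.32  0.   -1.59] head 155.81 open 8.9
shift m [0.0017 0.0605 0.0002] rotvec deg [-0.    0.11 -0.14]
```

View pics/w6.png

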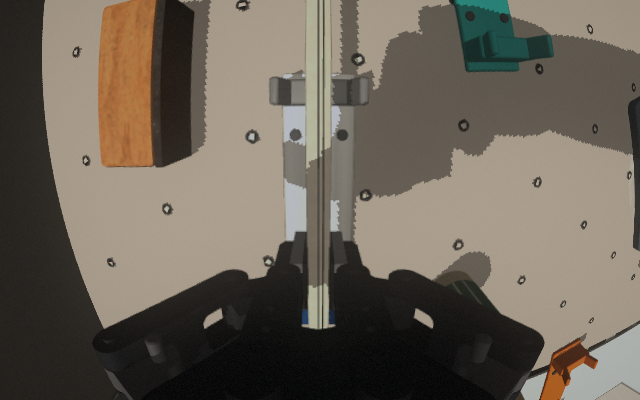

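View pics/scene6.png

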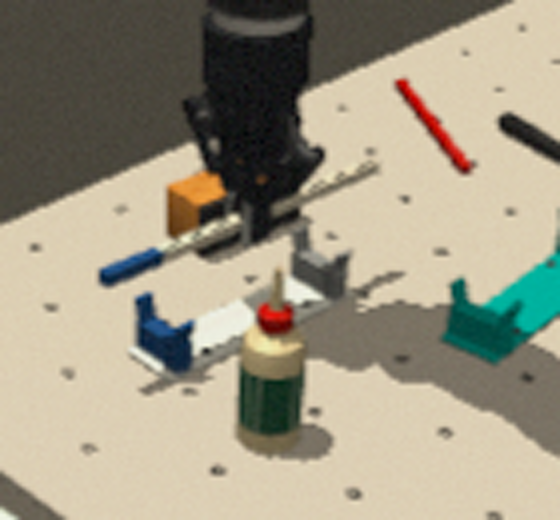

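The stick lies at u≈318, midway between the grey cheeks (270 and 368), with the blue end over the blue saddle. I'll descend most of the way.

```bash
python3 -m handwheel '[[0,0.02,0,0,0,0,1],[0,0.04,0,0,0,0,1],[0,0.052,0,0,0,0,1],[0,0.055,0,0,0,0,1],[0,0.055,0,0,0,0,1]]'; python3 -m handwheel '[[0,0,0,0,0,0,1]]';python3 to.py 438.1 -132.2 17.8 155.7
```

```text
clock: 8.57
tcp_pos: [439.2, -132.4, 22.6]
orientation: [0.148, -0.148, -0.691, 0.692]
contact_force: [0.5, 0.6, -1.0]
opening: 9.4
clock: 8.7
tcp_pos: [439.4, -132.5, 22.8]
orientation: [0.147, -0.149, -0.691, 0.692]
contact_force: [-0.9, 0.9, -0.3]
opening: 9.1
clk 8.7 tcp [ 439.4 -132.5   22.8] q6 [-0.44 -0.06 -0.43  1.2  -0.   -1.59] head 155.82 open 9.1
shift m [0.0013 0.005  0.0002] rotvec deg [-0.    0.12 -0.1 ]
```

```bash
python3 -m handwheel '[[0,0.002,0,0,0,0,1],[0,0.003,0,0,0,0,1],[0,0.004,0,0,0,0,1],[0,0.004,0,0,0,0,1]]'; python3 -m handwheel '[[0,0.0005,0,0,0,0,1],[0,0.0005,0,0,0,0,1]]'
```

```text
clock: 9.2
tcp_pos: [438.6, -132.2, 17.8]
orientation: [-0.148, 0.148, 0.691, -0.691]
contact_force: [0.2, -1.5, -0.1]
opening: 8.9
clock: 9.45
tcp_pos: [438.6, -132.2, 17.7]
orientation: [0.148, -0.148, -0.691, 0.691]
contact_force: [-2.1, 0.4, 3.6]
opening: 9.5
```

```bash
python3 -m handwheel '[[0,0.0005,0,0,0,0,1],[0,0.0005,0,0,0,0,1]]'
```

```text
clock: 9.7
tcp_pos: [438.6, -132.2, 17.8]
orientation: [0.148, -0.148, -0.691, 0.691]
contact_force: [-2.5, 1.9, 6.5]
opening: 9.1
```

Seat contact is confirmed: the force rises to 6.5 N and z stops changing. I'll release.

```bash
python3 -m handwheel '[[0,0,0,0,0,0,0.85],[0,0,0,0,0,0,0.8],[0,0,0,0,0,0,0.6],[0,0,0,0,0,0,0.4],[0,0,0,0,0,0,0.4]]' 20; python3 -m handwheel '[[0,-0.02,0,0,0,0,0.4],[0,-0.06,0,0,0,0,0.4],[0,-0.11,0,0,0,0,0.3],[0,-0.16,0,0,0,0,0.2],[0,-0.2,0,0,0,0,0]]';python3 to.py 395 -228 231 155.7
```

```text
clock: 10.32
tcp_pos: [438.6, -132.2, 16.7]
orientation: [-0.148, 0.148, 0.691, -0.691]
contact_force: [-0.4, 0.6, 0.6]
opening: 51.3
clock: 10.95
tcp_pos: [439.0, -132.4, 219.2]
orientation: [0.147, -0.149, -0.691, 0.692]
contact_force: [0.1, -0.1, -0.3]
opening: 84.0
clk 10.95 tcp [ 439.  -132.4  219.2] q6 [-0.44 -0.13 -0.1   1.6   0.   -1.59] head 155.82 open 84.0
shift m [ 0.001  -0.0118  0.1053] rotvec deg [-0.    0.12 -0.13]
```

```bash
python3 -m handwheel '[[0,-0.012,-0.03,0,0,0,0],[0,-0.012,-0.05,0,0,0,0],[0,-0.012,-0.05,0,0,0,0],[0,-0.012,-0.05,0,0,0,0]]'
python3 - <<'E'
from h import *
import pickle
o=get_obs(); f=viewer.grab_frame("wrist"); cv2.imwrite("pics/w7.png",f["frame"]);pickle.dump((o,f),open("w7.pkl","wb"))
im=f["frame"]
cv2.imwrite("pics/w7z.png",np.hstack([cv2.resize(im[v:v+90,280:346],None,fx=6,fy=6,interpolation=cv2.INTER_CUBIC) for v in(0,165)]))
f=viewer.grab_frame("scene"); cv2.imwrite(f"pics/scene7.png",cv2.resize(f["frame"][100:230,290:430],None,fx=4,fy=4,interpolation=cv2.INTER_CUBIC))
E
```

```text
clock: 11.45
tcp_pos: [458.8, -86.8, 228.5]
orientation: [0.148, -0.148, -0.691, 0.692]
contact_force: [-0.5, -1.2, -0.5]
opening: 85.3
```

View pics/w7.png

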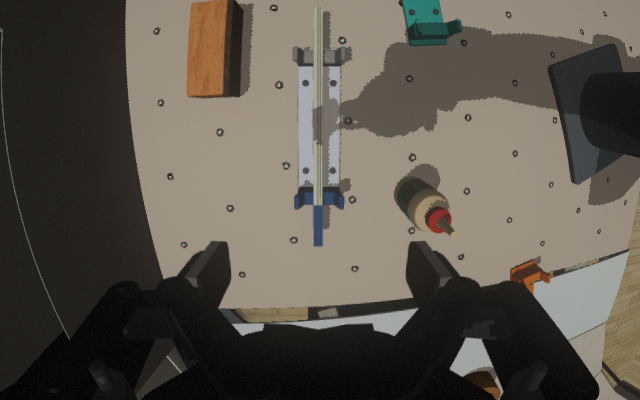

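View pics/w7z.png

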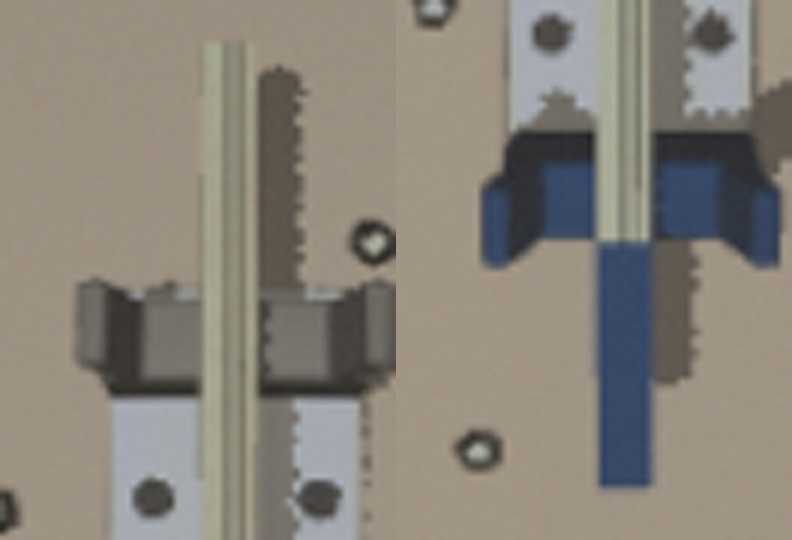

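View pics/scene7.png

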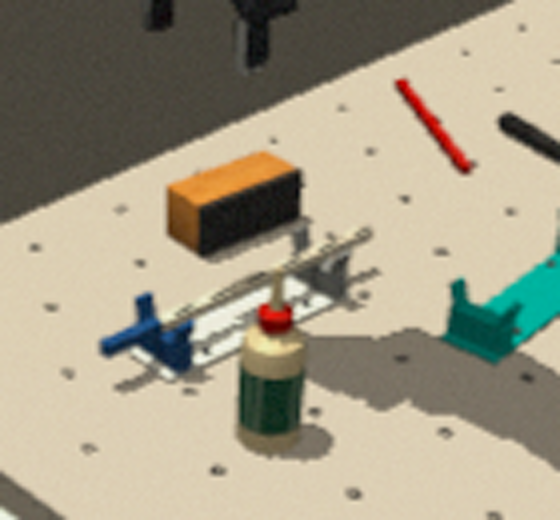

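```bash
python3 - <<'E'
from h import *
import pickle
o,f=pickle.load(open("w7.pkl","rb"))
L=lambda x,y,z: onz(f,280+(x+.5)/6-.5,(y+.5)/6-.5,z,o)
G=lambda x,y,z: onz(f,280+(x-396+.5)/6-.5,165+(y+.5)/6-.5,z,o)
w=L(229,42,40);b=G(625,488,40);pt=G(625,242,40)
gs=np.mean([L(140,303,30),L(332,303,30),L(140,381,30),L(332,381,30)],0)
bs=np.mean([G(542,161,30),G(720,161,30),G(542,238,30),G(720,238,30)],0)
h=np.mean([L(153,498,6),L(319,498,6),G(551,33,6),G(713,33,6)],0)
s=bs-gs;D=np.linalg.norm(s);s/=D;n=np.array([s[1],-s[0],0]);m=(w+b)/2;c=(bs+gs)/2
print("len",np.linalg.norm(b-w),"D",D,"mid",m,c,h,"off along",(m-c)@s,"across",(m-c)@n,"vs holes",(m-h)@s,(m-h)@n)
d=b-w;print("headings",np.degrees(np.arctan2(d[1],d[0])),np.degrees(np.arctan2(s[1],s[0])),"paint from mid c",(pt-c)@s)
E
```

```text
len 269.45723449232077 D 158.58361349462405 mid [ 439.77127977 -131.81119893   40.        ] [ 438.58221043 -131.49993078   30.        ] [ 438.26490654 -131.78355505    6.        ] off along 0.20427259719549443 across 1.2120422701923446 vs holes 0.5931506133172297 1.384953732707091
headings 65.80645821115043 65.76409239097754 paint from mid c 84.61080298162848
```

```bash
python3 -c "
from rig import workorder,get_obs
print(workorder.close_job(), get_obs()['clock'])"
```

```text
the job is handed in; nothing more can be done
the job is handed in; nothing more can be done
```

The stick is turned end for end and back in both saddles, with its blue end at the blue saddle. I handed the job in at about 11.6 s of the 43 s allowed. I gripped it at mid-length and lifted it above the bottle. After a half turn I lowered it until the seats took about 6 N, then opened the gripper and backed away.

**Last wrist picture:**
- The stick's mid is 0.2–0.6 mm off centre lengthwise and 1.2–1.4 mm off across the seats.
- Its heading is 65.81°, against 65.76° for the stand.

**Neighbours:** the block and the bottle show within about 1 pixel of where they started in the scene view, judged by eye.

**Level:** I measured this only while the stick was in the gripper, where the two ends agreed to 0.1 mm. After release I judged it by eye: it lies in both saddles.

**Readings that disagreed:**
- **Saddle spacing:** the pictures gave 158.6–159.4 mm, not 160 mm.
- **Seat width:** it came out at about 34 mm rather than 29 mm, probably because I included part of the flared cheeks. Both sides were affected equally, so the centring still holds.
- **Held stick:** the side camera put its mid about 9 mm from the scene camera's estimate, so I relied on the wrist view instead.

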